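# Pack the instrument steriliser box

## Robot

A 6-joint arm with a two-finger parallel gripper is mounted at the origin on the work surface. World frame = base frame: x ahead of the robot, y to its left, z up, the work surface at z = 0. Lengths are in m, angles in degrees, forces in N, time in s.
With the tool pointing down it reaches from about 0.35 to 0.875 m from the base axis. Payload 4.2 kg.
Tool frame: the origin (TCP) lies midway between the tips of the shut fingers; the grasp point (between the pads) lies 19 mm behind it; z points along the fingers, y is the line along which they close (so a half turn about z gives the same grasp; the last joint's range is limited). The gripper opens to 87 mm and grips with 3 to 60 N. Pads are 19 mm wide; open, the fingers measure 117 mm over their backs; the gripper's body (75 mm by 190 mm) begins 51 mm behind the grasp point.
Start: joints at [88.098, 22.042, 0.453, 0, -68.411, -14.817], TCP at [0.18, 0.599, 0.223] pointing down, gripper open.
Joint ranges: [-179.83, 179.83], [-69.29, 118.12], [-61.27, 80.66], [-181.25, 117.63], [-171.15, -9.14], [-177.46, 177.46]. Speed limits (degrees/s): [159.86, 159.86, 180, 180, 180, 180].

## Interface

Orientations are given as [roll, pitch, yaw] about the fixed x, y, z axes, in that order (R = Rz(yaw) Ry(pitch) Rx(roll)).
In Python, from workcell import env gives the robot as it stands. The module is installed in compiled form; this text tells all that it offers. Calls block until the motion is done:
- env.goto(position, orientation): joint-space move of the TCP to a pose.
- env.move_straight(position, rotation=None, rate=0.15, force_limit=None): straight line of the TCP; rotation=None keeps the orientation; rate is the mean speed in m/s. With force_limit (N) it stops when the force on the tool has changed by that much, and returns True; else False.
- env.set_joints(angles): joint-space move.
- env.gripper_to(opening, grasp_force=None): opening from 0.0 (shut) to 1.0 (fully open); grasp_force is the grip in N (None keeps the last); returns when the fingers have stopped.
- env.dwell(seconds).
- env.inverse_kinematics(position, orientation): joint angles nearest the present ones, or None.
- env.read_state(): the state.
- env.grab_frame(name): name is "scene" or "top" or "wrist"; returns a dict with "image" (420x560x3 uint8, blue, green, red), "fx", "fy", "cx", "cy" (pixels), "D" ([k1, k2, p1, p2, k3] as OpenCV has them; the pictures are not rectified), "position" and "orientation" of the camera in the world. Camera axes: x right, y up, looking along -z (the intrinsics and any distortion apply to the point x, -y, -z); pixel columns grow to the right and rows downward; lengths in m; the calibration is good to about 2 mm. A picture is of the moment at which its call begins. There is no depth.
A pose or a line that the arm cannot do raises env.Unreachable and nothing moves.
- env.close_job(): hands the job in; it is judged then, once.
Trained networks look in a picture, given as the dict that the camera call returned (one of the last four; its "shot" number tells which), for a name from the list of things; names that differ only in an ending like _2 or _b are one class to them, and where a whole thing is asked for, a point or a joint stands for the part that bears it (a point fixed in the world has none). Each returns a list of dicts, best first, with "score" (0 to 1); they miss things now and then, are a little off and sometimes report something else, mostly with a low value. They report only what shows in the picture. A call takes as long as a camera call. They do not tell look-alikes from the thing itself.
- env.search_frame(picture, thing): "xyz" ([x, y, z] in m, in world coordinates, good to about 4 mm: the middle of the surface that is visible of it).
- env.trace(picture, thing): "mask" (420x560 bool, what is visible of it).
The state is a dict: "clock": time; "joint_positions": joint angles; "qvel": joint speeds; "joint_torque": joint torques, N m; "position": TCP position; "tool_rot": TCP orientation; "force": force on the tool from outside, world axes, zero at the start; "wrist_torque": the same for the moment, N m; "opening": opening from 0.0 (shut) to 1.0 (fully open); "finger_force": force on a finger pad.
Only numpy, scipy, OpenCV 4.12 (cv2) and the standard library are available. Lean on these libraries where they do the work, as an engineer would, in place of code of your own. Each camera call takes 0.05 s, during which the arm holds its last target. There are 200 camera calls.

## Task

Pack the open steel steriliser box in this order: first lower the handled basket flat onto the box's floor (either way round), then stand the rectangular steel tin in the basket's open half, then stand the round steel cup, mouth up, inside the low ring in the basket's other half, and last put the perforated lid on, seated level on the rim all round. Release each thing once it is in its place, and leave everything inside standing where you put it.

Things in the scene. Friction and masses are not known exactly. Their poses are not given: they have to be found in the camera images.
- box: The open stainless steel steriliser box, fixed to the table: 190 (x) by 130 (y) by 66 mm high outside, walls and floor 3 mm thick, so 184 by 124 mm inside, with a small dark plate on the outside of each short end. Origin: centre of its underside, on the table. x runs along its long side, z up.
- basket_grip (a point): Loose basket: flat aluminium tray 164 (x) by 104 (y) mm, rim 14 mm high, 2.5 mm thick, with a steel arch handle across its middle; about 0.3 kg. Point: centre of the arch's level bar, 52 mm above the basket's underside; bar 10 mm thick in x, 8 mm high, 99 mm long in y, on posts at y = -46 and +46 mm (85 mm free between). Arch top 56 mm above underside. z up.
- basket_ring (a point): The centre of the low steel ring in the -x half of the basket, at the height of the basket's floor surface (2.5 mm above its underside), 42 mm from the handle's middle; the ring is 62 mm wide inside, 68 mm outside and 8 mm high. Moves with the basket, same axes.
- basket_bay (a point): The centre of the open half of the basket (the +x half, a bare floor with dark holes), at the height of the basket's floor surface (2.5 mm above its underside), 42 mm from the handle's middle; about 75 (x) by 99 (y) mm free. Moves with the basket, same axes.
- tin_center (a point): Loose closed rectangular steel tin, standing: 56 (x) by 36 (y) by 44 mm high, with a dark line around it below its lid (the lid does not open); about 0.12 kg. This point is its centre, 22 mm above its underside. z up. It stands on the table among small jars.
- cup_center (a point): Loose round open steel cup, straight-sided, 46 mm across, 46 mm high, wall 2 mm, mouth up; about 0.09 kg. This point is its centre, 23 mm above its underside. z up.
- lid_grip (a point): Loose perforated steel lid, right way up: 206 (x) by 146 (y) mm, skirt 12 mm deep, 200 by 140 mm inside (5 mm play on the box); about 0.35 kg. Point: centre of its dark bar handle, 45 mm above the skirt foot, 33 mm above the top plate's underside, which rests on the box rim (point then 99 mm above the table). Bar 70 mm along x, 10 mm thick in y, 8 high, on posts at x = -31 and +31; 26 mm free below.
Things that resemble listed ones, but are neither listed nor needed, are in the scene too. What is shaped like the part that bears basket_grip but red is not meant. What is shaped like the part that bears tin_center but red is not meant.

How it is judged (in metres and radians):
On the way, in this order (a step that is already met when the one before it is completed fails the run):
1. the basket lies flat on the floor of the box, released (horizontal distance between basket_grip and box below 0.02 m and z of basket_grip in the frame of box between 0.051 and 0.059 m and angle between basket_grip's own z axis and vertical below 0.06 rad and contact force between the fingers and basket below 0.1 N and linear speed of basket below 0.02 m/s), for 0.2 s.
2. the tin stands in the open half of the basket in the box, released (horizontal distance between basket_grip and box below 0.02 m and z of basket_grip in the frame of box between 0.051 and 0.059 m and angle between basket_grip's own z axis and vertical below 0.06 rad and horizontal distance between tin_center and basket_bay below 0.034 m and z of tin_center in the frame of basket_bay between 0.019 and 0.025 m and angle between tin_center's own z axis and vertical below 0.08 rad and contact force between the fingers and tin below 0.1 N and linear speed of tin below 0.02 m/s), for 0.2 s.
3. the cup stands in the ring of the basket in the box, released, the tin still in place (horizontal distance between basket_grip and box below 0.02 m and z of basket_grip in the frame of box between 0.051 and 0.059 m and angle between basket_grip's own z axis and vertical below 0.06 rad and horizontal distance between tin_center and basket_bay below 0.034 m and z of tin_center in the frame of basket_bay between 0.019 and 0.025 m and angle between each of tin_center, cup_center's own z axis and vertical below 0.08 rad and horizontal distance between cup_center and basket_ring below 0.012 m and z of cup_center in the frame of basket_ring between 0.02 and 0.026 m and contact force between the fingers and cup below 0.1 N and linear speed of cup below 0.02 m/s), for 0.2 s.
4. the lid is seated level on the box's rim, released (horizontal distance between basket_grip and box below 0.02 m and z of basket_grip in the frame of box between 0.051 and 0.059 m and angle between basket_grip's own z axis and vertical below 0.06 rad and horizontal distance between tin_center and basket_bay below 0.034 m and z of tin_center in the frame of basket_bay between 0.019 and 0.025 m and angle between each of tin_center, cup_center's own z axis and vertical below 0.08 rad and horizontal distance between cup_center and basket_ring below 0.012 m and z of cup_center in the frame of basket_ring between 0.02 and 0.026 m and horizontal distance between lid_grip and box below 0.01 m and z of lid_grip in the frame of box between 0.095 and 0.102 m and angle between lid_grip's own z axis and vertical below 0.03 rad and contact force between the fingers and lid below 0.1 N and linear speed of lid below 0.02 m/s), for 0.2 s.
At the end, for the whole second after the job is handed in: At rest: basket flat on the box floor (within 20 mm of its middle, either way round), tin upright on the open half's floor (within 34 mm of its middle), cup mouth up in the ring (12 mm), lid on the rim (10 mm; handle 95 to 102 mm up; tilt under 0.03 rad). Heights inside within 3 to 4 mm (horizontal distance between basket_grip and box below 0.02 m and z of basket_grip in the frame of box between 0.051 and 0.059 m and angle between basket_grip's own z axis and vertical below 0.06 rad and horizontal distance between tin_center and basket_bay below 0.034 m and z of tin_center in the frame of basket_bay between 0.019 and 0.025 m and angle between each of tin_center, cup_center's own z axis and vertical below 0.08 rad and horizontal distance between cup_center and basket_ring below 0.012 m and z of cup_center in the frame of basket_ring between 0.02 and 0.026 m and horizontal distance between lid_grip and box below 0.01 m and z of lid_grip in the frame of box between 0.095 and 0.102 m and angle between lid_grip's own z axis and vertical below 0.03 rad and linear speed of each of basket, tin, cup, lid below 0.02 m/s); the robot touches nothing.
It also fails if it takes over 144 s, if anything falls off the work surface, if the arm or the gripper's body presses on something with over 40 N, if the wrist force passes 120 N, or if a joint passes its speed limit or range.

## Working session

There is one attempt and no reset: what is moved stays moved. The work goes in short steps, each a Python script; the robot and the scene stay as the last script left them, time stands still between calls to the robot, and variables do not carry over. Pictures are saved under pics/ and viewed, at most 14 in all, crops included, and the job is handed in when it is done.

```bash
mkdir -p pics; cat > h.py <<'E'
import numpy as np, cv2
from workcell import env
from scipy.spatial.transform import Rotation as Ro
def Rcam(f):
    o=f["orientation"]
    return Ro.from_euler('xyz',o,degrees=True).as_matrix()
def K(f): return np.array([[f["fx"],0,f["cx"]],[0,f["fy"],f["cy"]],[0,0,1.]])
def ray(f,uv,z):
    n=cv2.undistortPoints(np.array(uv,float).reshape(-1,1,2),K(f),np.array(f["D"],float)).reshape(-1,2)
    d=np.c_[n[:,0],-n[:,1],-np.ones(len(n))]@Rcam(f).T
    p=np.array(f["position"]); return p+d*((z-p[2])/d[:,2])[:,None]
def proj(f,P):
    c=(np.array(P,float).reshape(-1,3)-f["position"])@Rcam(f); c=c*[1,-1,-1]
    return cv2.projectPoints(c,np.zeros(3),np.zeros(3),K(f),np.array(f["D"],float))[0].reshape(-1,2)
def maskrect(f,m,z):
    "min area rect of a mask's outline put on plane z: centre, sides, yaw of long side"
    c=max(cv2.findContours(m.astype(np.uint8),0,cv2.CHAIN_APPROX_NONE)[0],key=len).reshape(-1,2)
    w=ray(f,c,z)[:,:2].astype(np.float32)*1000
    (cx,cy),(a,b),t=cv2.minAreaRect(w)
    if a<b: a,b,t=b,a,t+90
    return np.round([cx,cy,a,b,(t+90)%180-90],1)
E
python3 - <<'E'
from h import *
fs=[]
for n in("scene","top"):
    f=env.grab_frame(n);fs.append(f);cv2.imwrite(f"pics/{n}0.png",f["image"])
    print(n,f["position"],f["orientation"],f["fx"],f["D"])
    for t in("box","basket_grip","basket_ring","basket_bay","tin_center","cup_center","lid_grip"):
        for r in env.search_frame(f,t)[:4]: print(t,np.round(r["xyz"],3),round(r["score"],2),proj(f,r["xyz"]).round())
print(env.read_state())
E
```

```text
scene [0.77981657 0.59040794 0.77623449] [ 43.88779413  -0.72594237 151.56407034] 389.95218467233497 [-0.03777025  0.          0.          0.          0.        ]
box [ 0.633 -0.014  0.02 ] 0.65 [[209. 240.]]
basket_grip [ 0.47  -0.317  0.003] 0.68 [[222. 157.]]
basket_grip [ 0.229 -0.309  0.001] 0.62 [[291. 137.]]
basket_grip [0.429 0.091 0.028] 0.57 [[301. 238.]]
basket_ring [ 0.228 -0.307  0.004] 0.91 [[291. 137.]]
basket_ring [ 0.469 -0.314  0.005] 0.6 [[223. 157.]]
basket_bay [ 0.228 -0.306  0.003] 0.96 [[291. 137.]]
basket_bay [ 0.467 -0.317  0.004] 0.83 [[223. 156.]]
basket_bay [0.467 0.321 0.013] 0.75 [[342. 324.]]
tin_center [ 0.559 -0.164  0.04 ] 0.85 [[213. 188.]]
tin_center [ 0.674 -0.169  0.037] 0.6 [[172. 201.]]
cup_center [0.43  0.088 0.023] 0.96 [[300. 238.]]
lid_grip [0.464 0.319 0.014] 0.59 [[343. 322.]]
top [0.22800657 0.02182824 1.19330205] [ 11.06557159   0.32038528 -90.84431401] 412.2519853650863 [0.01140269 0.         0.         0.         0.        ]
box [0.642 0.009 0.002] 0.68 [[285. 157.]]
box [ 0.461 -0.314  0.004] 0.47 [[396. 214.]]
basket_grip [ 0.218 -0
[... 643 characters left out ...]
59. 227.]]
{'clock': 0.8, 'joint_positions': array([ 8.80983594e+01,  2.20388759e+01,  4.51666019e-01, -9.55071973e-04,
       -6.84120440e+01, -1.48171633e+01]), 'qvel': array([-0.05092   ,  0.00030135, -0.07740024,  0.0769623 , -0.08079353,
        0.00038183]), 'joint_torque': array([ 6.50160655e-04, -3.90411294e+01,  1.87610078e+01,  4.22420248e+00,
        1.55069923e-02, -1.80027564e-05]), 'position': array([0.1797565 , 0.59855262, 0.22257059]), 'tool_rot': array([-1.79999506e+02,  1.04936853e-03, -1.67191553e+01]), 'force': array([-0.21451079,  0.27087129,  0.02593955]), 'wrist_torque': array([ 0.01281698,  0.03426504, -0.00574896]), 'finger_force': 0.0, 'opening': 1.0008393744270125}
```

View pics/scene0.png

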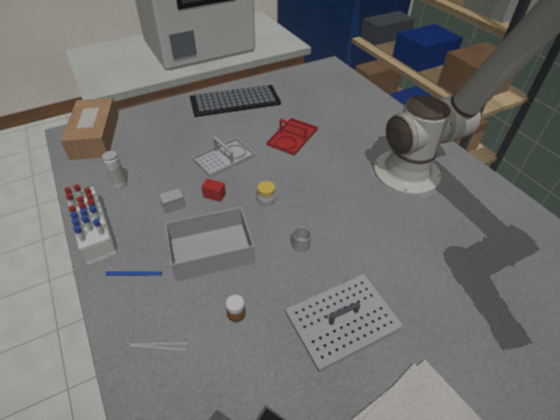

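View pics/top0.png

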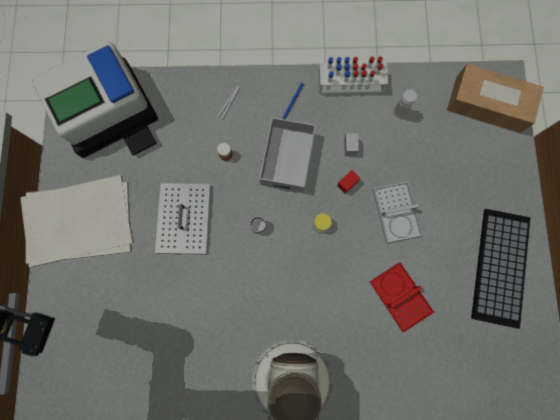

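Candidates: basket is grey at top (397,213) versus red at (401,297), so the grey aluminium one fits. Tin is grey at top (352,143) versus red at (348,181), so the grey steel one fits. The box is at (288,155), the cup at (258,225) and the lid at (183,218). Next I take closer wrist views of the box, tin and basket.

```bash
python3 - <<'E'
from h import *
f=env.grab_frame("top"); im=[cv2.resize(f["image"][110:340,315:445],None,fx=2.6,fy=2.6)]
for n,p,things in(("box",(0.60,0.0,0.38),["box"]),("basket",(0.43,-0.31,0.35),["basket_grip","basket_ring","basket_bay"])):
    env.goto(p,[180,0,0]); f=env.grab_frame("wrist"); 
    print(n,f["position"],f["orientation"],f["fx"],f["D"]); np.save(f"{n}.npy",f,allow_pickle=True)
    im.append(cv2.resize(f["image"],(400,300)))
    for t in things:
        for r in env.search_frame(f,t)[:2]: print(t,np.round(r["xyz"],3),round(r["score"],2),proj(f,r["xyz"]).round())
        for r in env.trace(f,t)[:2]: print(t,round(r["score"],2),[maskrect(f,r["mask"],z) for z in((.066,) if t=="box" else(.014,.0025,.052))], r["mask"].sum())
v=np.vstack(im[1:]); cv2.imwrite("pics/a.png",np.hstack([cv2.resize(im[0],(int(im[0].shape[1]*600/im[0].shape[0]),600)),v]))
E
```

```text
box [0.68220984 0.00131026 0.54110535] [-1.70869436e+01 -2.00386221e-02 -8.99775995e+01] 370.4765825764544 [0.03178688 0.         0.         0.         0.        ]
box [0.64  0.003 0.004] 0.96 [[266. 128.]]
box 0.64 [array([635.8,   1.9, 190.8, 130.6, -12. ])] 15877
basket [ 0.5127582  -0.30896286  0.51153559] [-1.70348918e+01 -2.25787201e-02 -8.99836978e+01] 370.4765825764544 [0.03178688 0.         0.         0.         0.        ]
basket_grip [ 0.248 -0.301  0.005] 0.72 [[262. 280.]]
basket_grip [ 0.472 -0.316  0.006] 0.65 [[272. 129.]]
basket_grip 0.78 [array([ 466. , -316.3,  163.9,  106.8,   10.3]), array([ 464.9, -316.5,  167.7,  109.2,   10.3]), array([ 469.6, -315.8,  151.4,   98.6,   10.3])] 9902
basket_grip 0.67 [array([ 242.5, -300.1,  128.5,  109.1,   30.9]), array([ 236.3, -299.9,  131.5,  111.6,   30.9]), array([ 263.2, -300.8,  118.7,  100.7,   30.9])] 4736
basket_ring [ 0.467 -0.316  0.004] 0.7 [[273. 133.]]
basket_ring [ 0.251 -0.303  0.   ] 0.66 [[263. 277.]]
basket_ring 0.77 [array([ 465.7, -316.8,  164. ,  105.6,   11. ]), array([ 464.6, -317. ,  167.8,  108. ,   11. ]), array([ 469.3, -316.2,  151.5,   97.5,   11. ])] 9946
basket_ring 0.56 [array([ 242.9, -300.1,  127.7,  107.2,   30.8]), array([ 236.7, -299.9,  130.7,  109.7,   30.8]), array([ 263.5, -300.8,  118. ,   99. ,   30.8])] 4640
basket_bay [ 0.25  -0.303  0.004] 0.92 [[263. 279.]]
basket_bay [ 0.471 -0.318  0.006] 0.82 [[274. 130.]]
basket_bay 0.93 [array([ 465.5, -316.2,  164.8,  106.8,    9.7]), array([ 464.5, -316.4,  168.6,  109.3,    9.7]), array([ 469.2, -315.7,  152.2,   98.7,    9.7])] 9988
basket_bay 0.63 [array([ 243.7, -299.5,  128.4,  108.2,   31. ]), array([ 237.4, -299.3,  131.3,  110.7,   31. ]), array([ 264.2, -300.2,  118.6,   99.9,   31. ])] 4627
```

View pics/a.png

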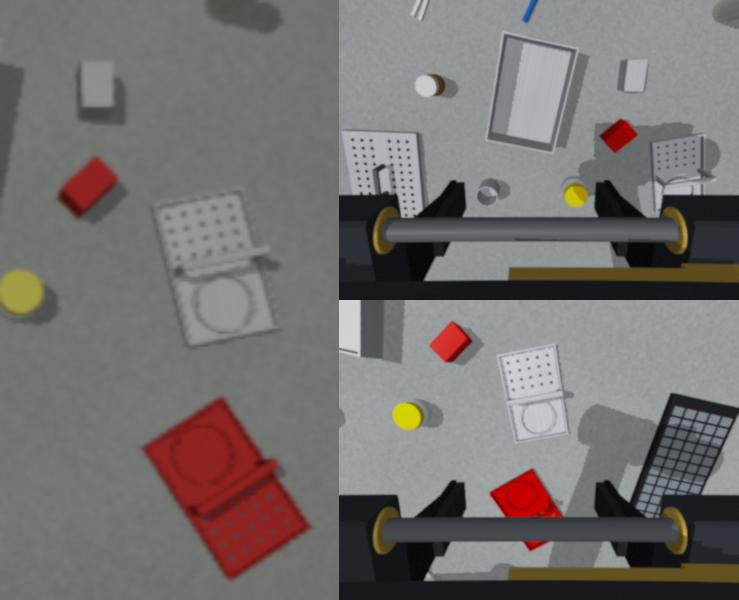

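The views confirm the choice: grey basket at wrist picture (272,130), bay (dark holes) toward world +x, ring nearer the robot, red one separate. Box is at (0.636,0.002) with yaw -12°, basket at (0.466,-0.316) with yaw +10°. I'll pick up the basket now.

```bash
cat >> h.py <<'E'
BOX=np.array([.6358,.0019]); BY=-12.
def off(dx,dy): 
    c,s=np.cos(np.radians(BY)),np.sin(np.radians(BY)); return BOX+[c*dx-s*dy,s*dx+c*dy]
def P(xy,z): return [float(xy[0]),float(xy[1]),z]
def yaw(p,a):
    "of the yaws a, a+180 the one with the wrist joint nearest its middle"
    c=[]
    for y in(a,a+180):
        y=(y+180)%360-180; q=env.inverse_kinematics(p,[180,0,y])
        if q is not None: c.append((abs(q[5]),y))
    print(c); return min(c)[1]
E
python3 - <<'E'
from h import *
b=np.array([.4657,-.3163])
y=yaw(P(b,.1),10.2-90); y2=y-22.2
print(env.inverse_kinematics(P(BOX,.2),[180,0,y2]))
env.gripper_to(.6); env.goto(P(b,.15),[180,0,y])
env.move_straight(P(b,.034),rate=.1,force_limit=8); env.gripper_to(0,40)
s=env.read_state();print(s["opening"],s["finger_force"],s["force"],s["position"])
env.move_straight(P(b,.18),rate=.12)
s=env.read_state();print(s["opening"],s["finger_force"],s["force"],s["clock"])
env.goto(P(BOX,.18),[180,0,y2]); env.dwell(.3)
s=env.read_state();print(s["opening"],s["force"],s["wrist_torque"],s["tool_rot"],s["clock"])
f=env.grab_frame("scene");cv2.imwrite("pics/b.png",cv2.resize(f["image"][150:290,100:320],None,fx=3.4,fy=3.4))
E
```

```text
[(np.float64(27.893486166294274), -79.8), (np.float64(152.10651383370572), 100.19999999999999)]
[ 14.72779059  23.97133992   0.15659832   0.         -66.1852584
 -26.72779059]
0.10469037387225542 39.99864483252168 [-0.24646254  0.25245838  0.73247336] [ 0.46546819 -0.31627307  0.03396943]
0.10763915803285515 39.998874720185995 [-0.06982875 -0.0668515  -2.352989  ] 10.9333
0.11252994983841465 [-0.59969778 -0.10665707 -3.44845023] [ 0.10575052 -0.04617768 -0.00750623] [-1.79995274e+02  2.43944826e-03 -1.02069850e+02] 12.5833
```

View pics/b.png

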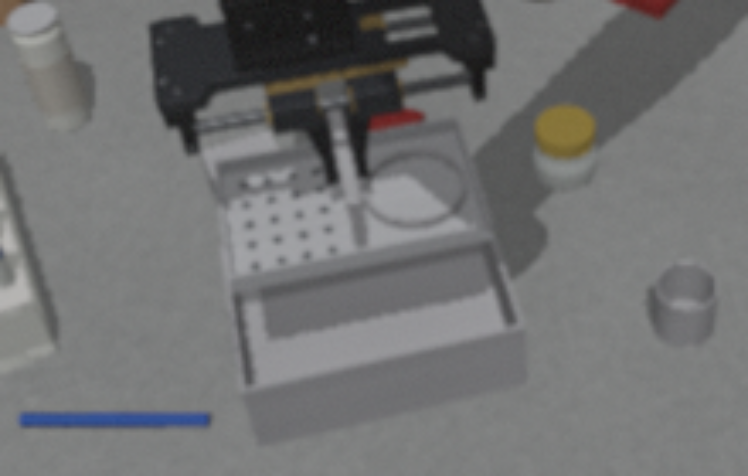

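The basket hangs level over the box with the bay left (crop ~280,230) and the ring right (~415,185), aligned with the box. Lowering it.

```bash
python3 - <<'E'
from h import *
print(env.move_straight(P(BOX,.075),rate=.1,force_limit=10), env.move_straight(P(BOX,.0365),rate=.04,force_limit=12))
s=env.read_state();print(s["position"],s["force"],s["opening"])
env.gripper_to(.4); env.move_straight(P(BOX,.2),rate=.15)
t=np.array([.661,-.189]); g=t-[.09,0]
env.goto(P(g,.32),[180,0,0]); env.dwell(.2)
f=env.grab_frame("wrist"); im=[f["image"]]
for r in env.trace(f,"tin_center")[:3]: print("tin",round(r["score"],2),maskrect(f,r["mask"],.044),f["image"][r["mask"]].mean(0))
for r in env.trace(f,"basket_bay")[:2]: print("basket",round(r["score"],2),maskrect(f,r["mask"],.017),f["image"][r["mask"]].mean(0))
for r in env.search_frame(f,"tin_center")[:3]: print(np.round(r["xyz"],3),r["score"])
f=env.grab_frame("top"); im.append(f["image"])
for r in env.trace(f,"basket_bay")[:2]: print("basket",round(r["score"],2),maskrect(f,r["mask"],.017),f["image"][r["mask"]].mean(0))
cv2.imwrite("pics/c.png",np.hstack([cv2.resize(im[0],(480,360)),cv2.resize(im[1][110:230,220:320],(300,360))]))
print(env.read_state()["clock"])
E
```

```text
False False
[0.63590059 0.00187408 0.03700487] [-3.00523409  1.174479    1.69750603] 0.10798106593474242
tin 0.6 [ 670.4 -189.1   54.5   35.5   -0.8] [201.20673361 195.68044891 193.08978145]
basket 0.9 [ 277.  -252.8   58.8   42.2  -89.8] [ 11.95747801  18.40762463 177.19208211]
basket 0.61 [639.9  13.  164.4 118.1 -11.9] [189.85847408 187.17663699 184.63682503]
[ 0.563 -0.175  0.044] 0.89
[ 0.672 -0.189  0.044] 0.58
basket 0.71 [644.1  42.  158.1  36.7  -6.6] [119.83960396 120.81782178 118.58415842]
basket 0.56 [ 223.6 -308.5  167.9  113.3   29.8] [ 28.19648352  29.91604396 111.44747253]
19.2417
```

View pics/c.png

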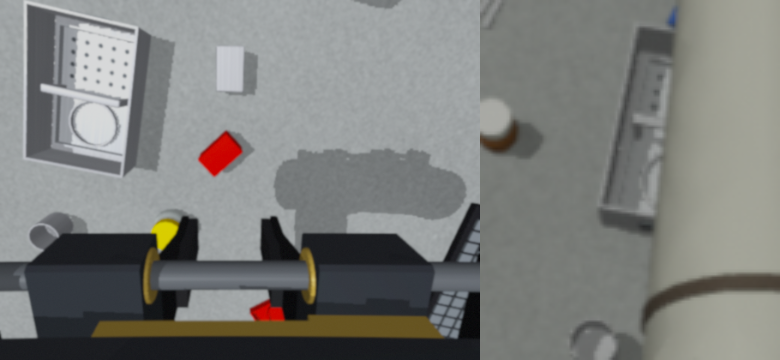

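The basket is in the box, the bay holes at wrist (100,60) and the ring at (95,124) in the left half. The grey tin is at (230,68), clear of the red one at (220,153). Picking the tin.

```bash
python3 - <<'E'
from h import *
f=env.grab_frame("wrist"); k=7/6
print("handle",ray(f,[np.array([84,96])*k],.059),"ring",ray(f,[np.array([95,124])*k],.0135),"expected",BOX,off(-42,0))
t=np.array([.6704,-.1891]); y=-.8
env.gripper_to(.65); env.goto(P(t,.12),[180,0,y]); env.move_straight(P(t,.015),rate=.1,force_limit=8)
env.gripper_to(0,25); s=env.read_state();print(s["opening"]*87,s["finger_force"],s["position"])
env.move_straight(P(t,.15),rate=.15)
b=off(42,0); env.goto(P(b,.16),[180,0,BY]); env.dwell(.2)
s=env.read_state();print(s["opening"]*87,s["force"],s["clock"])
f=env.grab_frame("wrist");cv2.imwrite("pics/d.png",f["image"])
E
```

```text
handle [[ 0.63689555 -0.00348869  0.059     ]] ring [[0.59606743 0.00613072 0.0135    ]] expected [0.6358 0.0019] [-40.44639923   8.73419101]
36.062100255570215 24.997884454205632 [ 0.67053941 -0.18913418  0.01535202]Traceback (most recent call last):
  File "<stdin>", line 8, in <module>
workcell.Unreachable: the arm cannot take that pose within its joint ranges
```

The tin is gripped. The error came from passing millimetres to `off()`; it takes metres. The handle and ring both show the basket about 5 mm toward -y, so I'll use that position.

```bash
python3 - <<'E'
from h import *
b=off(.042,-.005); env.goto(P(b,.16),[180,0,BY]); env.dwell(.2)
s=env.read_state();print(s["opening"]*87,s["force"],s["position"])
print(env.move_straight(P(b,.075),rate=.12,force_limit=10),env.move_straight(P(b,.0205),rate=.04,force_limit=5))
s=env.read_state();print(s["position"],s["force"])
env.gripper_to(.55); env.move_straight(P(b,.16),rate=.15)
env.goto([.52,.04,.30],[180,0,0]); env.dwell(.2)
f=env.grab_frame("wrist");cv2.imwrite("pics/d.png",f["image"])
for r in env.trace(f,"tin_center")[:3]: print("tin",round(r["score"],2),maskrect(f,r["mask"],.0495))
for r in env.trace(f,"cup_center")[:3]: print("cup",round(r["score"],2),maskrect(f,r["mask"],.046))
for r in env.search_frame(f,"cup_center")[:3]: print(np.round(r["xyz"],3),r["score"])
print(off(.042,-.005),env.read_state()["clock"])
E
```

```text
35.67751388113966 [ 0.03255532 -0.30001621 -2.17056569] [ 0.67571796 -0.0132022   0.15955974]
False False
[ 0.67604713 -0.01170575  0.02083307] [-0.43490995 -0.60805742 -1.2096893 ]
tin 0.89 [669.5  -8.6  52.7  37.4 -12.5]
tin 0.63 [ 558.4 -163.1   64.5   49.6  -47.7]
cup 0.68 [437.8  88.2  61.5  44.  -19.8]
cup 0.24 [622.2   3.2 168.  137.3 -11. ]
[0.423 0.092 0.018] 0.96
[ 0.67584264 -0.01172303] 29.8583
```

View pics/d.png

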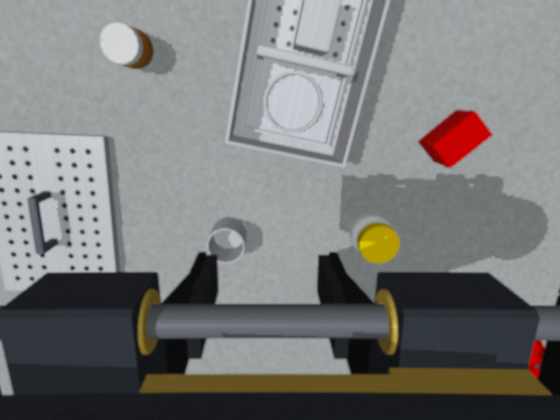

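The tin stands in the bay at (318,25), the empty ring is at (295,101), and the cup mouth is at (227,244) with the yellow-capped jar at (377,243) well away. Picking the cup.

```bash
python3 - <<'E'
from h import *
f=env.grab_frame("wrist")
c=ray(f,[[227,244]],.046)[0,:2]; h=ray(f,[[306,61]],.059)[0,:2]; r=ray(f,[[295,101]],.0105)[0,:2]
print("cup",c,"handle",h,"ring",r,"ring expected",off(-.042,-.005),"from handle",h-(off(.042,0)-BOX))
env.gripper_to(.8); env.goto(P(c,.12),[180,0,BY]); 
print(env.move_straight(P(c,.015),rate=.08,force_limit=5))
env.gripper_to(0,15); s=env.read_state();print(s["opening"]*87,s["finger_force"],s["position"])
env.move_straight(P(c,.17),rate=.15); s=env.read_state();print(s["opening"]*87,s["force"],s["clock"])
E
```

```text
cup [0.43336621 0.08871153] handle [0.63633455 0.00115247] ring [0.59757063 0.00781897] ring expected [0.59367824 0.00574155] from handle [0.59525235 0.00988476]
False
45.93214790024432 14.999972815567162 [0.43349333 0.08879003 0.01513147]
46.27577846232676 [-0.31729106  0.28825171 -1.30144248] 34.6333
```

```bash
python3 - <<'E'
from h import *
r=np.array([.596,.0075])
env.goto(P(r,.17),[180,0,BY]); env.dwell(.2)
print(env.move_straight(P(r,.07),rate=.12,force_limit=8),env.move_straight(P(r,.021),rate=.03,force_limit=4))
s=env.read_state();print(s["position"],s["force"])
env.gripper_to(.7); env.move_straight(P(r,.17),rate=.15)
l=np.array([.455,.312])
env.goto(P(l-[.1,0],.34),[180,0,0]); env.dwell(.2)
f=env.grab_frame("wrist"); im=[f["image"]]
for r in env.trace(f,"lid_grip")[:2]: print("lid",round(r["score"],2),maskrect(f,r["mask"],.012),maskrect(f,r["mask"],.0))
f=env.grab_frame("scene"); im.append(f["image"][200:290,155:265])
cv2.imwrite("pics/e.png",np.hstack([cv2.resize(im[0],(420,315)),cv2.resize(im[1],(380,315))]))
print(env.read_state()["clock"])
E
```

```text
False False
[0.59613367 0.00750542 0.02120003] [ 0.80825833  0.30190226 -1.01378497]
lid 0.59 [450.2 310.5 194.1 148.8  -2.3] [450.5 310.4 198.8 152.4  -2.3]
42.0167
```

View pics/e.png

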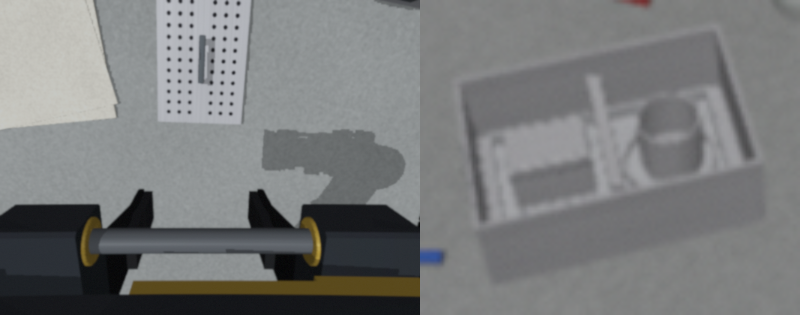

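The cup stands in the ring (right crop ~670,135) with the tin in the bay (~550,165). The lid, with its handle at (204,60), is cut off at the top edge, so I take one more look at it from further out, then grasp.

```bash
python3 - <<'E'
from h import *
f=env.grab_frame("wrist"); print("handle",ray(f,[[272,80],[271,49],[274.5,112]],.049))
env.goto([.40,.31,.36],[180,0,0]); env.dwell(.2)
f=env.grab_frame("wrist"); cv2.imwrite("pics/f.png",f["image"])
for r in env.trace(f,"lid_grip")[:2]: print("lid",round(r["score"],2),maskrect(f,r["mask"],.012))
g=cv2.cvtColor(f["image"],cv2.COLOR_BGR2GRAY)
np.save("lidframe.npy",f,allow_pickle=True)
E
```

```text
handle [[0.45587744 0.30649964 0.049     ]
 [0.48836245 0.30770327 0.049     ]
 [0.42054592 0.30346704 0.049     ]]
lid 0.74 [456.7 310.4 209.2 148.9  -1.7]
lid 0.25 [570.8   5.5  94.6  37.6  88.8]
```

View pics/f.png

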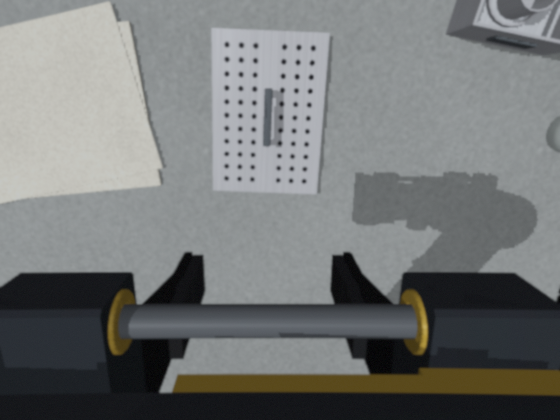

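```bash
python3 - <<'E'
from h import *
f=np.load("lidframe.npy",allow_pickle=True).item()
print("handle",ray(f,[[268,117],[269,89],[267,146]],.049))
c=ray(f,[[211,28],[329,33],[319,193],[213,191]],.013);print(c, c.mean(0))
print([np.degrees(np.arctan2(*(c[i]-c[j])[1::-1])) for i,j in((0,3),(1,2),(0,1),(3,2))])
E
```

```text
handle [[0.45770923 0.30913891 0.049     ]
 [0.49035133 0.30794976 0.049     ]
 [0.42226322 0.31038382 0.049     ]]
[[0.56198979 0.37957083 0.013     ]
 [0.55641537 0.2333729  0.013     ]
 [0.35183977 0.23693533 0.013     ]
 [0.35478578 0.3865394  0.013     ]] [0.45625768 0.30910461 0.013     ]
[np.float64(-1.9262132404373113), np.float64(-0.9976337866004518), np.float64(87.81641071262085), np.float64(88.87187517686247)]
```

```bash
python3 - <<'E'
from h import *
env.goto([.58,.02,.36],[180,0,BY]); env.dwell(.2)
f=env.grab_frame("wrist"); cv2.imwrite("pics/g.png",f["image"][:260])
for r in env.trace(f,"box")[:1]: print("box",round(r["score"],2),maskrect(f,r["mask"],.066))
l=np.array([.4567,.3093]); y=-1.8
env.gripper_to(.4); env.goto(P(l,.12),[180,0,y]); print(env.move_straight(P(l,.027),rate=.08,force_limit=8))
env.gripper_to(0,50); s=env.read_state();print(s["opening"]*87,s["finger_force"],s["position"])
env.move_straight(P(l,.19),rate=.12); env.dwell(.2);s=env.read_state();print(s["opening"]*87,s["force"],s["wrist_torque"],s["clock"])
f=env.grab_frame("scene");cv2.imwrite("pics/g2.png",f["image"][150:400,150:560])
E
```

```text
box 0.59 [635.7   2.5 192.5 130.3 -11.4]
False
9.58201327418256 49.997473731637 [0.45678117 0.30943002 0.02716342]
9.290679166060068 [-0.15568418 -0.2459964  -4.06314769] [-0.0188456   0.01088426 -0.00891137] 50.1
```

View pics/g.png

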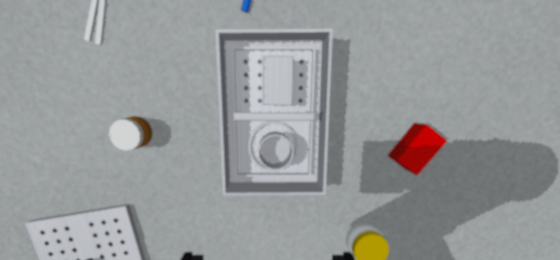

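View pics/g2.png

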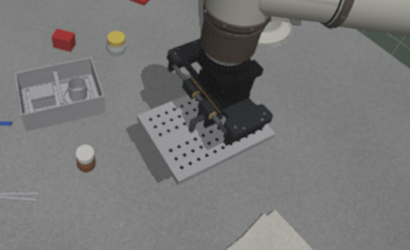

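The tin at (278,80) and the cup in the ring at (273,150) both stand. The lid is held level, and the second box reading agrees with the first to under 1 mm and 1°. Putting the lid on.

```bash
python3 - <<'E'
from h import *
B=np.array([.6358,.0022]); y=-11.7
env.goto(P(B,.19),[180,0,y]); env.dwell(.3)
print(env.move_straight(P(B,.105),rate=.1,force_limit=8)); env.dwell(.3)
print(env.move_straight(P(B,.0805),rate=.02,force_limit=6))
s=env.read_state();print(s["position"],s["force"],s["wrist_torque"],s["clock"])
f=env.grab_frame("scene");cv2.imwrite("pics/i.png",cv2.resize(f["image"][180:300,130:290],None,fx=4.5,fy=4.5))
E
```

```text
False
False
[0.63571941 0.00219226 0.08117317] [-2.98599019  0.67853057  1.72595058] [0.17262288 0.91604191 0.03664929] 54.4583
```

View pics/i.png

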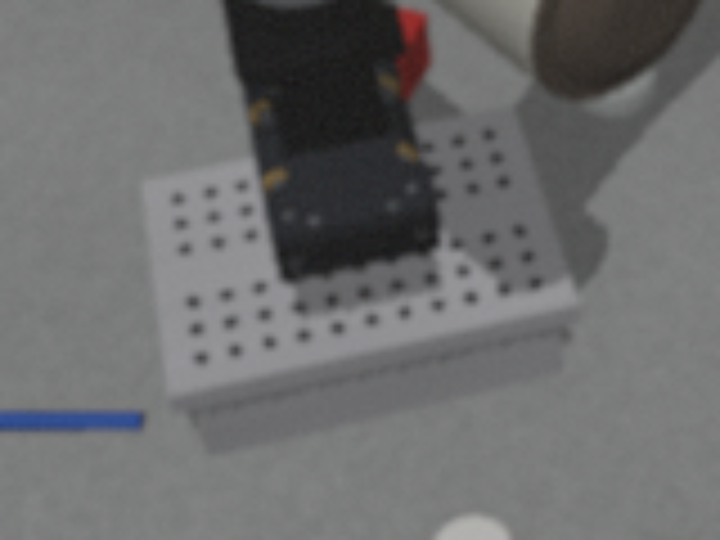

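The lid lies over the rim with its skirt around the box (front edge 175,395 to 575,300), at the expected height. Releasing and checking.

```bash
python3 - <<'E'
from h import *
B=np.array([.6358,.0022])
env.gripper_to(.4); env.move_straight(P(B,.2),rate=.12); env.goto([.55,.0,.38],[180,0,-11.7]); env.dwell(.3)
f=env.grab_frame("wrist"); a=f["image"][:320]
for r in env.trace(f,"lid_grip")[:2]: print("lid",round(r["score"],2),maskrect(f,r["mask"],.080))
np.save("lf.npy",f,allow_pickle=True)
f=env.grab_frame("scene");b=f["image"][180:300,130:290]
for r in env.trace(f,"lid_grip")[:1]: print("lid",round(r["score"],2),maskrect(f,r["mask"],.078))
cv2.imwrite("pics/j.png",np.hstack([cv2.resize(a,(460,263)),cv2.resize(b,(340,263))])); print(env.read_state()["clock"])
E
```

```text
lid 0.85 [634.2   3.3 200.7 145.9 -11.7]
lid 0.95 [638.1  17.9 203.2 156.4 -12. ]
57.725
```

View pics/j.png

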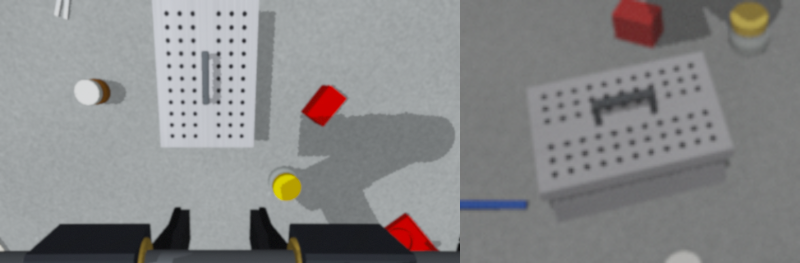

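The lid covers the box, handle in the middle, skirt line parallel to the walls. One numeric check of its level: I compare the seen lid corners with those of the seated pose.

```bash
python3 - <<'E'
from h import *
f=env.grab_frame("scene"); m=env.trace(f,"lid_grip")[0]["mask"]
best=[]
from scipy.optimize import minimize
def pm(p):
    R=Ro.from_euler('xyz',[p[3],p[4],p[5]],degrees=True).as_matrix()
    V=np.array([[x,y,z] for x in(-.103,.103) for y in(-.073,.073) for z in(0,.0145)])
    V=V@R.T+np.array([p[0],p[1],p[2]])
    h=cv2.convexHull(proj(f,V).astype(np.float32)); a=np.zeros((1680,2240),np.uint8)
    cv2.fillConvexPoly(a,(h*4+1.5).round().astype(int),1); return a
M=cv2.resize(m.astype(np.uint8),(2240,1680),interpolation=cv2.INTER_NEAREST)
def cost(p): a=pm(p); return (a^M).sum()/M.sum()
for rx in(-2,-1,0,1,2):
    print(rx,[round(min(cost([.635+dx,.003+dy,.054,rx,ry,-11.7]) for dx in(-.003,0,.003) for dy in(-.003,0,.003)),4) for ry in(-2,-1,0,1,2)])
E
```

```text
-2 [np.float64(0.0496), np.float64(0.0475), np.float64(0.049), np.float64(0.0482), np.float64(0.0543)]
-1 [np.float64(0.0403), np.float64(0.0398), np.float64(0.0396), np.float64(0.0427), np.float64(0.0497)]
0 [np.float64(0.0355), np.float64(0.0328), np.float64(0.0333), np.float64(0.0393), np.float64(0.0454)]
1 [np.float64(0.0334), np.float64(0.0335), np.float64(0.0345), np.float64(0.0401), np.float64(0.0476)]
2 [np.float64(0.0398), np.float64(0.037), np.float64(0.0374), np.float64(0.0418), np.float64(0.0476)]
```

The fit is best at level, to within about 1°. Handing in.

```bash
python3 -c "
from workcell import env
print(env.close_job())"
```

```text
the job is handed in; nothing more can be done
None
```

I packed the box in the required order (basket, tin in the bay, cup in the ring, lid) and handed the job in at about 58 s. No verdict came back, but my last camera check showed the lid centred to about 2 mm and level to within about 1°.

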